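# Start two frozen slices in the toaster

### The job

Start toasting the two frozen slices that stand in the toaster: with closed fingers switch on its red rocker (press the half with the white line), then push the front lever down until it stays down with the bread, then press the blue snowflake button fully in and let it spring back. Without power the lever's magnet does not hold, and the button is dead until the bread is down, so keep to this order. Press neither of the other two buttons, do not lift or shove the toaster or pull out the bread, and leave the things round it where they stand.

Things in the scene. Friction and masses are not known exactly. Their poses are not given: they have to be found in the camera images.
- toaster: Loose two-slot toaster, about 2.2 kg, cream with steel top, 270 long (x) x 200 wide (y) x 166 high mm, on rubber feet. Origin: centre of its underside. Its -x end is the front, with the lever; +y is left as seen from the front. The bread in its slots, behind the control panel, stands up to 200 mm above the worktop.
- toaster_front (a point): Middle of the toaster's front face, 120 mm up. From the front edge (135 mm high) a black control panel rises at 15 degrees towards +x; on it in a row along the toaster's y: red rocker (y +66 mm), blue snowflake button (+16), orange three-bar button (-28), red crossed button (-72).
- power_on_half (a point): Pressing point on the rocker's front half (white line), 14 mm ahead of its pivot; moves with it. Rocker 38 mm long (toaster's x, along the slope) x 21 wide. The point is 155 mm above the worktop when off (13 above the panel), 151 when on. Past half of this 4.5 mm stroke, at 3 to 4 N, it snaps over and stays on. The rear half (white ring) would switch it off.
- power (a joint): rocker angle, rad: 0 off, 0.32 on; it snaps to either end from 0.16
- lever_top (a point): Centre of the top face of the black lever knob, which sticks out of the toaster's front end: 50 wide (y) x 32 deep (x) x 14 mm high, its centre 22 mm in front of the toaster's front face. 122 mm above the worktop when up, 82 mm when down. The whole of its top is free from above.
- lever (a joint): travel of lever and bread carriage, m: 0 up, 0.040 fully down. About 5 N at the start, easing on the way; past about 0.034 it pulls itself down and stays there, let go earlier it springs up.
- defrost_top (a point): Centre of the top face of the blue button with a white snowflake: 21 mm across, stands 8.5 mm out of the panel, pressed into the panel (15 degrees off vertical) with up to 4 N; springs back. Straight down works too.
- defrost (a joint): travel of the blue snowflake button, m: 0 out, 0.004 fully pressed
- reheat (a joint): travel of the orange three-bar button (44 mm to the right of the blue one), m: 0 out, 0.004 pressed; leave alone
- cancel (a joint): travel of the red crossed button (88 mm to the right of the blue one), m: 0 out, 0.004 pressed; leave alone
- slice_left_mid (a point): middle of the left slice of bread (92 x 14 x 105 mm), loose on the carriage, 52 mm above its lower edge; up it stands 147 mm above the worktop, lowered 107 mm
- slice_right_mid (a point): the same of the right slice
- plate: white plate, 140 mm across, 16 mm high, left of the toaster; bystander, origin at its underside
- mug_a: white mug, 92 mm across without its handle, 95 mm high; bystander, origin at its underside
- jar_pepper: glass spice jar with brown lid, 45 mm across, 88 mm high; bystander, origin at its underside

How it is judged:
By the outcome, as a careful person would: the job done as asked, in the order asked, and still so for the second after the job is handed in, with the robot touching nothing.
It also fails if it takes over 43 s, if anything falls off the work surface, if the arm or the gripper's body presses on something with over 40 N, if the wrist force passes 120 N, or if a joint passes its speed limit or range.

### The arm

A 6-joint arm with a two-finger parallel gripper is mounted at the origin on a cart in front of the work surface, level with it; the furniture and walls round the work are solid. World frame = base frame: x ahead of the robot, y to its left, z up, the work surface at z = 0. Lengths are in m, angles in degrees, forces in N, time in s.
With the tool pointing down it reaches from about 0.35 to 0.875 m from the base axis. Payload 4.2 kg.
Tool frame: the origin (TCP) lies on the centre line of the jaws, within the pads' length; the fingertips stand tip_reach ahead of it and the grasp point (between the pads) is the TCP (tip_reach is the distance from the TCP to the fingertips, in m); z points along the fingers, y is the line along which they close (so a half turn about z gives the same grasp; the last joint's range is limited). The gripper opens to 87 mm and grips with 3 to 60 N. Pads are 19 mm wide; open, the fingers measure 117 mm over their backs; the gripper's body (75 mm by 190 mm) begins 51 mm behind the grasp point.
Start: joints at [-62.475, 22.042, 0.453, 0, -68.411, -14.817], TCP at [0.138, -0.61, 0.214] pointing down, gripper open.
Joint ranges: [-179.83, 179.83], [-69.29, 118.12], [-61.27, 80.66], [-181.25, 117.63], [-171.15, -9.14], [-177.46, 177.46]. Speed limits (degrees/s): [159.86, 159.86, 180, 180, 180, 180].

### API

Orientations are given as a 3x3 rotation matrix whose columns are the frame's x, y, z axes.
In Python, from station import sense, capture, finish_job, tip_reach gives the robot as it stands.
- The arm moves only by the tool arm_command, never from a script. Its argument "deltas" is a list of rows, each a list of 7 numbers: the turn, a rotation vector about the tool's x, y, z in rad, then the shift along the tool's x, y, z in cm, then the closure, from -1 (fully open) to 1 (shut), so that 0 is half open. In form: [[rx, ry, rz, dx, dy, dz, hand], ...]. A call has 1 to 8 rows; each row is the pose to reach, as a shift and turn from the pose commanded when the call began, along the tool's axes at that moment; what a row does not reach only later rows make up. A row lasts 1/12 s, in which the tool goes at most 41.7 mm and 7.16 degrees, less where a joint would pass 70% of its speed; a pose out of reach is approached as far as the arm can. A call with a gripper value outside its range is refused whole. The fingers move at their own pace and stop on an object; the grip force is fixed at half the most. Time passes only in rows, so rows that repeat a pose let the fingers close. It gives the time, the measured TCP pose, the force, the opening and the grip force at its end, in the units of the state.
- sense(): the state, without advancing time (a new reading comes with each control period).
- capture(name): name is "scene" or "top" or "wrist"; returns a dict with "pixels" (480x640x3 uint8, blue, green, red), "fovy" (degrees; the focal length in pixels is half the picture's height over the tangent of half this angle, whatever the lens; pixels are square), "cx", "cy" (the principal point, pixels), "rvec" (rotation vector, rad) and "tvec" (3), from world to camera coordinates, as OpenCV has them. Camera axes: x right, y down, z forward; pixel columns grow to the right and rows downward; lengths in m; the calibration is good to about 2 mm. A picture is of the moment at which its call begins. There is no depth.
- finish_job(): hands the job in; it is judged then, once.
The state is a dict: "time_s": time; "joints": joint angles; "joint_velocities": joint speeds; "effort": joint torques, N m; "tcp_pos": TCP position; "ee_rot": TCP orientation; "wrist_force": force on the tool from outside, world axes, zero at the start; "moment": the same for the moment, N m; "gripper_width": opening from 0.0 (shut) to 1.0 (fully open); "gripper_force": force on a finger pad.
Only numpy, scipy, OpenCV 4.12 (cv2) and the standard library are available. Lean on these libraries where they do the work, as an engineer would, in place of code of your own. Each camera call takes 0.05 s, during which the arm holds its last target. There are 200 camera calls.

## Working session

There is one attempt and no reset: what is moved stays moved. The work goes in short steps, Python scripts to look and compute and a tool call to move; the robot and the scene stay as the last step left them, time stands still between calls to the robot, and variables do not carry over. Pictures are saved under pics/ and viewed, at most 10 in all, crops included, and the job is handed in when it is done.

Besides the shell and the picture viewer there is one more tool, called after "Request:" as name(argument=value, ...), one argument or row to a line, values as JSON. arm_command: Moves the arm, as the interface text tells. Its arguments: {"type":"object","properties":{"deltas":{"type":"array"}},"required":["deltas"]}

```bash
mkdir -p pics; ls
python3 - <<'E'
from station import *
import cv2
s=sense();print(s['time_s'],s['tcp_pos'],s['ee_rot'],tip_reach,s['gripper_width'])
for n in("scene","top"):
    c=capture(n);cv2.imwrite(f"pics/{n}0.png",c["pixels"]);print(n,c['fovy'],c['cx'],c['cy'],c['rvec'],c['tvec'])
E
```

```text
pics
0.0 [ 0.13736592 -0.60906645  0.21255139] [[-9.75547018e-01 -2.19790109e-01 -5.69356368e-04]
 [-2.19790830e-01  9.75544677e-01  2.13873577e-03]
 [ 8.53596066e-05  2.21157661e-03 -9.99997551e-01]] 0.019 0.9970316988063095
scene 47.36179486098209 319.7181131535341 242.7752616770517 [ 1.22988303 -2.10574271  1.0853305 ] [0.55381567 0.28115766 0.68664485]
top 57.81125667152104 326.267972888434 235.0764946475911 [ 2.15382922 -2.12863125  0.20961666] [0.30835128 0.57016856 0.856409  ]
```

View pics/scene0.png

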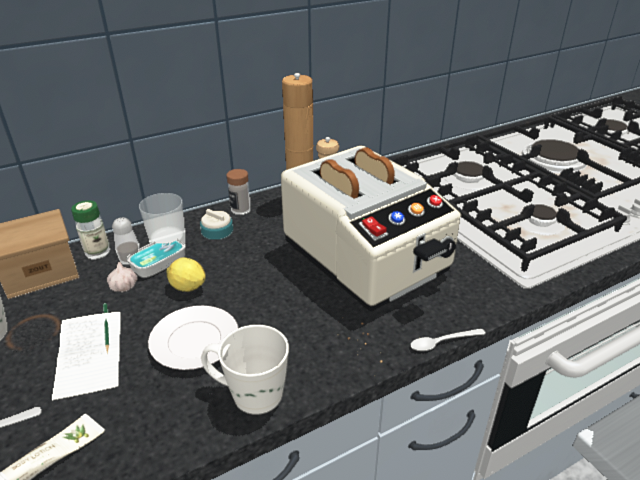

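View pics/top0.png

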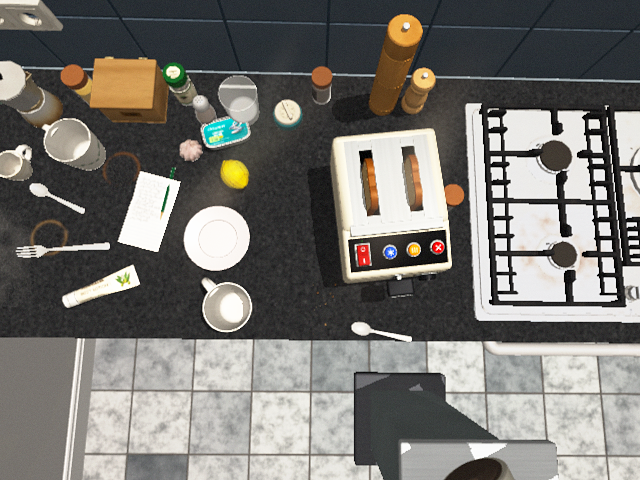

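The scene picture shows the toaster with the rocker at about (374,226), the blue button at (397,217) and the lever at (435,248). In the top picture the rocker is at (363,254), blue at (390,252) and the lever at (400,286). I'll enlarge both crops.

Run:
```python
import cv2,numpy as np
a=cv2.imread("pics/top0.png")[222:302,335:468];b=cv2.imread("pics/scene0.png")[180:280,345:478]
o=np.vstack([cv2.resize(a,None,fx=3.5,fy=3.5,interpolation=2),cv2.resize(b[:,:],None,fx=3.1,fy=3.1,interpolation=2)[:,:466]]) if 0 else None
A=cv2.resize(a,(532,320),interpolation=2);B=cv2.resize(b,(372,280),interpolation=2)
A=cv2.resize(a,(399,240),interpolation=2);B=cv2.resize(b,(399,300),interpolation=2)
A=np.vstack([A,np.zeros((60,399,3),np.uint8)])
cv2.imwrite("pics/crop.png",np.hstack([A,B]))
```

```text
(no output)
```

View pics/crop.png

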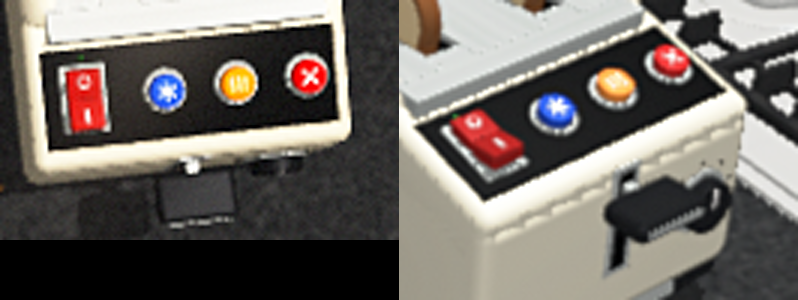

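The crop (scale 3) gives these pixel positions:
- **Top:** rocker centre (363.3,254.7), blue (390.3,252), orange (414,250), red (437.7,247.3).
- **Scene:** rocker centre (374.3,226.7), blue (397.3,216.7), orange (416.3,208.7), red (435.3,199.7).

The lever knob is near (401,287) in the top picture. Next I fit the toaster pose.

```bash
cat > h.py <<'E'
import cv2,numpy as np
from scipy.optimize import least_squares
CAL={"scene":(47.36179486,319.718,242.775,[1.22988303,-2.10574271,1.0853305],[0.55381567,0.28115766,0.68664485]),
"top":(57.81125667,326.268,235.0765,[2.15382922,-2.12863125,0.20961666],[0.30835128,0.57016856,0.856409])}
def proj(n,P):
    f,cx,cy,r,t=CAL[n];F=240/np.tan(np.radians(f/2))
    return cv2.projectPoints(np.array(P,float).reshape(-1,3),np.array(r),np.array(t),np.array([[F,0,cx],[0,F,cy],[0,0,1]]),None)[0][:,0]
def W(q,P):
    c,s=np.cos(q[2]),np.sin(q[2]);P=np.atleast_2d(P)
    return np.c_[q[0]+c*P[:,0]-s*P[:,1],q[1]+s*P[:,0]+c*P[:,1],P[:,2]]
def L(d,y,h):  # d from front edge, h out of the panel (normal)
    t=np.radians(15);return [-.135+d-h*np.sin(t),y,.135+d*np.tan(t)+h*np.cos(t)]
E
python3 - <<'E'
from h import *
obs={"top":[(363.3,254.7),(390.3,252),(414,250),(437.7,247.3)],"scene":[(374.3,226.7),(397.3,216.7),(416.3,208.7),(435.3,199.7)]}
def pts(q):
    return W(q,[L(q[3],.066,.011),L(q[3],.016,.0085),L(q[3],-.028,.0085),L(q[3],-.072,.0085)])
def res(q): return np.r_[np.concatenate([(proj(n,pts(q))-obs[n]).ravel() for n in obs]),(q[3]-.04)*500]
r=least_squares(res,[.6,-.2,0,.04]);q=r.x;print(q,np.degrees(q[2]));print(r.fun.round(1))
for nm,p in dict(onhalf=[-.135+.026,.066,.155],defrost=L(q[3],.016,.0085),lever=[-.157,0,.122]).items():
    w=W(q,p);print(nm,w.round(4),[proj(n,w).round(1) for n in CAL])
k=W(q,[[x,y,.122] for x,y in((-.141,.025),(-.141,-.025),(-.173,-.025),(-.173,.025))]);print(proj("top",k).round(1),proj("scene",k).round(1))
c=W(q,[[x,y,0] for x,y in((-.135,.1),(-.135,-.1),(.135,-.1),(.135,.1))]);print(proj("top",c).round(),proj("scene",c).round())
for n in CAL:
    R=cv2.Rodrigues(np.array(CAL[n][3]))[0];print(n,-R.T@CAL[n][4])
E
```

```text
[0.61796702 0.19792708 0.12178275 0.03618107] 6.977637744511046
[-0.5  1.8 -0.5  1.3 -0.4  0.7 -0.3  0.8 -0.5 -2.6 -0.4 -1.7  0.2 -2.2
 -0.1 -1.3 -1.9]
onhalf [[0.5018 0.2502 0.155 ]] [array([[376.9, 226.3]]), array([[363.2, 260.5]])]
defrost [[0.5158 0.2015 0.1529]] [array([[396.9, 215. ]]), array([[389.8, 253.3]])]
lever [[0.4621 0.1789 0.122 ]] [array([[426.8, 243.2]]), array([[399.6, 284.1]])]
[[385.2 277. ]
 [411.5 274.1]
 [414.  291.2]
 [387.5 294.2]] [[408.4 244. ]
 [430.6 233.4]
 [445.1 242.5]
 [422.8 253.5]]
[[341. 282.]
 [433. 272.]
 [415. 154.]
 [327. 163.]] [[367. 318.]
 [450. 273.]
 [356. 211.]
 [279. 242.]]
scene [-0.07759597  0.67504389  0.62891747]
top [0.41132736 0.3343539  0.93414471]
```

```bash
cat >> h.py <<'E'
from scipy.spatial.transform import Rotation as Ro
def target(yaw,tilt):
    t=np.radians(tilt);R=np.array([[-np.cos(t),0,np.sin(t)],[0,1,0],[-np.sin(t),0,-np.cos(t)]])
    return Ro.from_euler('z',yaw).as_matrix()@R
def delta(s,tip,R,reach=.019):
    p=np.array(tip)-reach*R[:,2];C=Ro.from_matrix(s['ee_rot']).as_matrix()
    print("turn",Ro.from_matrix(C.T@R).as_rotvec().round(3),"cm",(100*C.T@(p-s['tcp_pos'])).round(2),"tip now",(s['tcp_pos']+reach*C[:,2]).round(4),"F",np.round(s['wrist_force'],1))
E
python3 - <<'E'
from h import *;from station import sense
delta(sense(),[.42,-.25,.31],target(.122,15))
E
```

```text
turn [ 0.015 -0.262  0.099] cm [-34.97  28.89 -11.52] tip now [ 0.1374 -0.6091  0.1937] F [-0.2  0.8  0.1]
```

Request:
arm_command(
  deltas=[
    [0,0,0,0,0,-4,1],
    [0,0,0,0,0,-8,1],
    [0,0,0,-3,3,-11,1],
    [0,-0.05,0.02,-6,6,-11.5,1],
    [0,-0.1,0.04,-9,9,-11.5,1],
    [0.01,-0.15,0.06,-12,11.5,-11.5,1],
    [0.01,-0.2,0.08,-15,14,-11.5,1],
    [0.015,-0.262,0.1,-18,16.5,-11.5,1],
  ],
)

```text
time_s: 0.77
tcp_pos: [0.276, -0.4098, 0.3285]
ee_rot: [[-0.958, -0.12, 0.26], [-0.116, 0.993, 0.03], [-0.262, -0.001, -0.965]]
wrist_force: [1.3, -0.4, 0.3]
gripper_width: 0.478
gripper_force: 0.0
```

Run:
```python
from h import *;from station import sense
s=sense();R=target(.122,15);print(s['time_s'],s['joints'],s['gripper_width'])
delta(s,[.45,-.15,.32],R);delta(s,[.45,.12,.32],R)
```

```text
0.7667 [-45.44241125   2.21133163  -5.69141346 -12.47734453 -73.01618381
 -34.97630316] 0.47802125264026646
turn [-0.002  0.003 -0.002] cm [-19.46  23.71   4.24] tip now [ 0.2809 -0.4092  0.3102] F [ 1.3 -0.4  0.3]
turn [-0.002  0.003 -0.002] cm [-22.58  50.51   5.06] tip now [ 0.2809 -0.4092  0.3102] F [ 1.3 -0.4  0.3]
```

Request:
arm_command(
  deltas=[
    [0,0,0,-2.5,3,0.5,1],
    [0,0,0,-5,6,1,1],
    [0,0,0,-7.5,9,1.6,1],
    [0,0,0,-10,12,2.1,1],
    [0,0,0,-12.5,15,2.7,1],
    [0,0,0,-15,18,3.2,1],
    [0,0,0,-17.5,21,3.8,1],
    [0,0,0,-19.5,23.7,4.2,1],
  ],
)

```text
time_s: 1.43
tcp_pos: [0.4447, -0.1499, 0.338]
ee_rot: [[-0.959, -0.122, 0.258], [-0.118, 0.993, 0.03], [-0.259, -0.001, -0.966]]
wrist_force: [0.4, -0.4, 0.5]
gripper_width: 0.004
gripper_force: 0.0
```

Run:
```python
from h import *;from station import sense
s=sense();R=target(.122,15);print(s['joints'])
delta(s,[.45,.16,.30],R)
```

```text
[ 4.75390428e-02 -5.15570967e+00 -1.54528925e+01 -1.90122516e+00
 -6.47750450e+01 -8.24604308e+01]
turn [-0.001  0.001  0.   ] cm [-3.18 30.7   2.85] tip now [ 0.4496 -0.1493  0.3197] F [ 0.4 -0.4  0.5]
```

Request:
arm_command(
  deltas=[
    [0,0,0,-0.4,3.9,0.3,1],
    [0,0,0,-0.8,7.8,0.6,1],
    [0,0,0,-1.2,11.7,0.9,1],
    [0,0,0,-1.6,15.6,1.3,1],
    [0,0,0,-2,19.5,1.7,1],
    [0,0,0,-2.4,23.4,2.1,1],
    [0,0,0,-2.8,27.2,2.5,1],
    [0,0,0,-3.2,30.7,2.8,1],
  ],
)

```text
time_s: 2.1
tcp_pos: [0.444, 0.1591, 0.3185]
ee_rot: [[-0.959, -0.122, 0.257], [-0.118, 0.993, 0.03], [-0.259, -0.002, -0.966]]
wrist_force: [1.0, -0.8, -0.3]
gripper_width: 0.007
gripper_force: 0.0
```

Run:
```python
from h import *;from station import sense
s=sense();R=target(.122,15);print(s['joints'])
delta(s,[.494,.2502,.215],R)
```

```text
[  45.99265416   -5.19263037  -22.95340861   10.82888722  -60.96316049
 -133.30603885]
turn [-0.002  0.     0.001] cm [-3.19  8.44  9.66] tip now [0.4488 0.1597 0.3002] F [ 1.  -0.8 -0.3]
```

Request:
arm_command(
  deltas=[
    [0,0,0,-0.6,2,2,1],
    [0,0,0,-1.2,4,4,1],
    [0,0,0,-1.8,6,6,1],
    [0,0,0,-2.5,7.5,8,1],
    [0,0,0,-3.2,8.5,9.7,1],
    [0,0,0,-3.2,8.5,9.7,1],
  ],
)

```text
time_s: 2.6
tcp_pos: [0.49, 0.2487, 0.229]
ee_rot: [[-0.96, -0.121, 0.252], [-0.119, 0.993, 0.025], [-0.254, -0.006, -0.967]]
wrist_force: [0.1, -1.2, -0.6]
gripper_width: 0.004
gripper_force: 0.0
```

Run:
```python
from h import *;from station import sense,capture
s=sense();R=target(.122,15)
delta(s,[.494,.2502,.175],R)
tip=s['tcp_pos']+.019*np.array(s['ee_rot'])[:,2];print(tip,[proj(n,tip) for n in CAL])
o=[]
w=capture("wrist");print({k:w[k] for k in w if k!='pixels'})
sc=capture("scene")['pixels'][130:310,310:490];t=capture("top")['pixels'][200:300,320:480]
o=np.zeros((600,800,3),np.uint8)
o[:540,:0]=0
o[:300,:400]=cv2.resize(w['pixels'],(400,300),interpolation=3)
o[300:550,:400]=cv2.resize(t,(400,250),interpolation=2)
o[:400,400:]=cv2.resize(sc,(400,400),interpolation=2)
cv2.imwrite("pics/hov.png",o);cv2.imwrite("pics/wrist.png",w['pixels'])
```

```text
turn [-0.006 -0.005  0.001] cm [0.97 0.12 3.43] tip now [0.4948 0.2492 0.2106] F [ 0.1 -1.2 -0.6]
[0.49475723 0.24918879 0.21063255] [array([[382.18127537, 197.39780867]]), array([[367.42104958, 260.86715294]])]
{'fovy': 69.70939987198516, 'cx': 320.10903618463453, 'cy': 238.26811103931283, 'rvec': array([-1.79198091, -2.02867705, -0.5800749 ]), 'tvec': array([-0.185536  , -0.53211067,  0.10790098])}
```

View pics/hov.png

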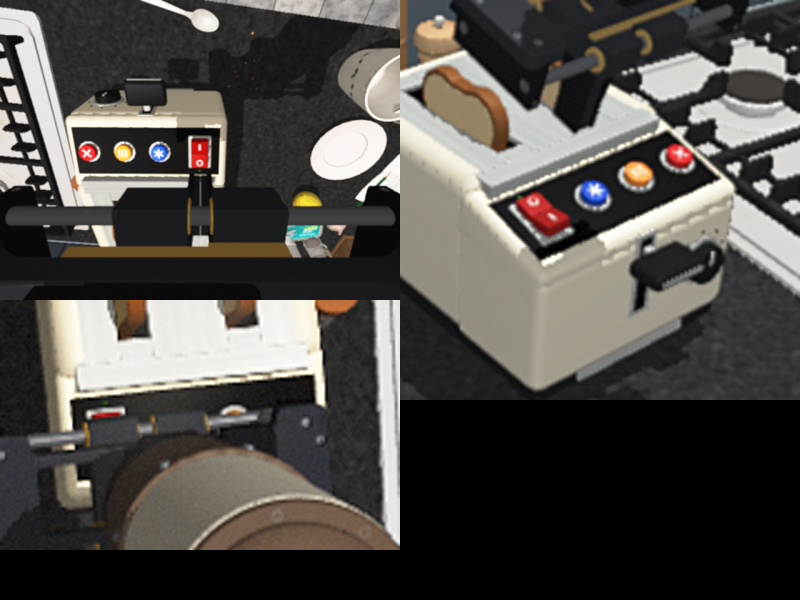

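Wrist view: the fingertips line up with the rocker column. In the scene view the tip looks somewhat off from the predicted position, so I'll look closer.

Run:
```python
from h import *;from station import sense,capture
s=sense();C=np.array(s['ee_rot']);tip=s['tcp_pos']+.019*C[:,2];print(s['time_s'],tip,s['gripper_width'])
sc=capture("scene")['pixels'][130:280,330:480]
cs=[tip+C@np.array([a*.0095,b*.015,0]) for a,b in((1,1),(1,-1),(-1,-1),(-1,1))]
P=proj("scene",cs);print(P.round(1),proj("scene",tip))
b=cv2.resize(sc,(600,600),interpolation=2)[:400]
w=cv2.imread("pics/wrist.png")[120:320,100:400]
o=np.zeros((600,800,3),np.uint8);o[:400,:600]=b
o[400:,:300]=w
cv2.imwrite("pics/hov2.png",o)
```

```text
2.75 [0.49510856 0.24837426 0.21509572] 0.006246574194040695
[[379.1 201.7]
 [394.2 195.4]
 [386.2 187.7]
 [371.1 193.7]] [[382.68119846 194.57209698]]
```

View pics/hov2.png

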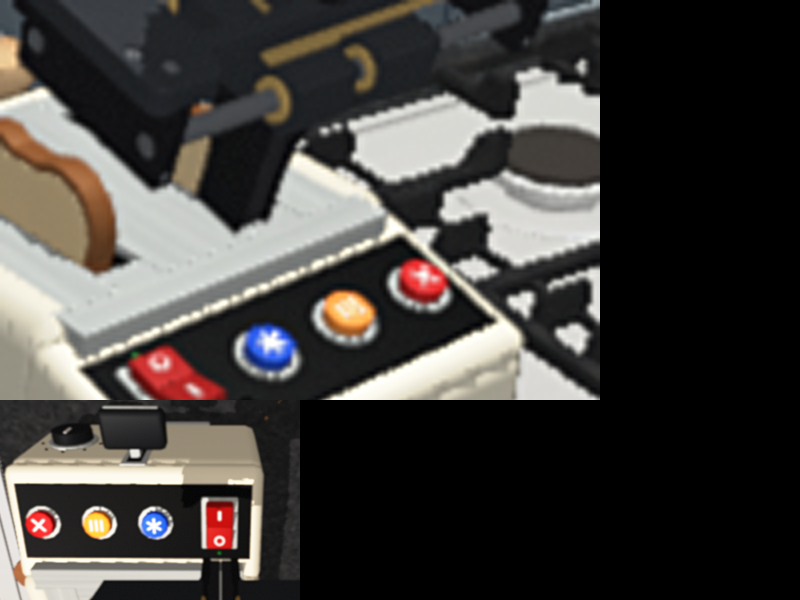

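In this view the finger's lowest corner is at scene (389,187), about 12 px above the prediction. In the wrist picture the rocker is at (319,244), blue at (255,243), orange at (199,243), red at (142,243), and the tips end at row 278, columns 304 to 338. I'll check these against the calibration.

```bash
cat >> h.py <<'E'
CAL["wrist"]=(69.7094,320.109,238.268,[-1.79198091,-2.02867705,-0.5800749],[-0.185536,-0.53211067,0.10790098])
OBS={"top":[(363.3,254.7),(390.3,252),(414,250),(437.7,247.3)],"scene":[(374.3,226.7),(397.3,216.7),(416.3,208.7),(435.3,199.7)],"wrist":[(319,244),(255,243),(199,243),(142,243)]}
E
python3 - <<'E'
from h import *
C=Ro.from_matrix([[-0.96,-0.121,0.252],[-0.119,0.993,0.025],[-0.254,-0.006,-0.967]]).as_matrix();tcp=np.array([.49,.2487,.229])
for r in(.019,.01,0):
    print(r,proj("wrist",[tcp+C@np.array([a*.0095,b*.0075,r]) for a,b in((1,1),(1,-1),(-1,-1),(-1,1))]).round(0).tolist(),proj("scene",tcp+C[:,2]*r))
def pts(q): return W(q[:3],[L(q[3],.066,.011),L(q[3],.016,.0085),L(q[3],-.028,.0085),L(q[3],-.072,.0085)])+[0,0,q[4]]
for cams in(["top","scene"],["wrist"],["top","scene","wrist"],["top","wrist"]):
  for zw in(1e5,300):
    def res(q): return np.r_[np.concatenate([(proj(n,pts(q))-OBS[n]).ravel() for n in cams]),(q[3]-.038)*500,q[4]*zw]
    r=least_squares(res,[.6,.2,.1,.04,0]);print(cams,zw,r.x.round(4),np.abs(r.fun).max().round(1),"def",pts(r.x)[1].round(4))
R=cv2.Rodrigues(np.array(CAL["wrist"][3]))[0];print("cam in tool",C.T@(-R.T@CAL["wrist"][4]-tcp),"\n",(R@C).round(3))
E
```

```text
0.019 [[333.0, 260.0], [308.0, 260.0], [308.0, 289.0], [333.0, 289.0]] [[382.17357559 197.39011077]]
0.01 [[334.0, 266.0], [307.0, 266.0], [308.0, 296.0], [334.0, 296.0]] [[383.53091405 192.96299045]]
0 [[335.0, 273.0], [307.0, 273.0], [307.0, 304.0], [334.0, 304.0]] [[385.06502074 187.95931961]]
['top', 'scene'] 100000.0 [ 0.6199  0.1979  0.1215  0.0345 -0.    ] 2.5 def [0.516  0.2014 0.1524]
['top', 'scene'] 300 [ 0.619   0.1954  0.1191  0.0375 -0.0055] 1.6 def [0.5181 0.1995 0.1478]
['wrist'] 100000.0 [ 0.6176  0.1983  0.1289  0.0365 -0.    ] 1.8 def [0.5156 0.2012 0.153 ]
['wrist'] 300 [ 0.6185  0.1972  0.1261  0.0377 -0.0035] 1.0 def [0.5177 0.2005 0.1498]
['top', 'scene', 'wrist'] 100000.0 [ 0.6211  0.1983  0.126   0.0335 -0.    ] 2.4 def [0.5162 0.2011 0.1522]
['top', 'scene', 'wrist'] 300 [ 0.6191  0.1965  0.1237  0.0376 -0.0046] 1.4 def [0.5183 0.2001 0.1486]
['top', 'wrist'] 100000.0 [ 0.6192  0.1979  0.1248  0.0355 -0.    ] 1.6 def [0.5163 0.2011 0.1527]
['top', 'wrist'] 300 [ 0.6189  0.1967  0.1224  0.0376 -0.0038] 1.2 def [0.5181 0.2004 0.1495]
cam in tool [ 0.08303399 -0.00053371 -0.1714194 ] 
 [[ 0.001  1.    -0.001]
 [-0.954  0.    -0.301]
 [-0.301  0.001  0.954]]
```

Run:
```python
from h import *;from station import sense
q=[.6193,.1975,.124]
P=W(q,[[-.109,.066,.155],L(.036,.016,.0085),[-.157,0,.122]]);print(P.round(4))
delta(sense(),P[0]+[-.002,0,.012],target(.124,15))
```

```text
[[0.503  0.2495 0.155 ]
 [0.5169 0.2009 0.1529]
 [0.4635 0.1781 0.122 ]]
turn [-0.002  0.001 -0.003] cm [0.7  0.05 4.86] tip now [0.4952 0.2484 0.2158] F [-0.2  0.   0.2]
```

Request:
arm_command(
  deltas=[
    [0,0,0,0.2,0,1.5,1],
    [0,0,0,0.4,0,3,1],
    [0,0,0,0.7,0,4.2,1],
    [0,0,0,0.7,0,4.8,1],
    [0,0,0,0.7,0,4.8,1],
    [0,0,0,0.7,0,4.8,1],
  ],
)

```text
time_s: 3.3
tcp_pos: [0.4964, 0.2487, 0.1864]
ee_rot: [[-0.958, -0.121, 0.259], [-0.117, 0.993, 0.031], [-0.261, -0.001, -0.965]]
wrist_force: [-0.0, 1.1, 0.4]
gripper_width: 0.002
gripper_force: 0.0
```

Run:
```python
from h import *;from station import sense,capture
s=sense();print(s['time_s'])
q=[.6193,.1975,.124]
delta(s,W(q,[-.109,.066,.155])[0],target(.124,15))
sc=capture("scene")['pixels'][160:260,330:463];w=capture("wrist")['pixels'][180:300,220:420]
g=lambda i:(255*(i/255.)**.5).astype(np.uint8)
o=np.zeros((600,800,3),np.uint8);o[:300,:399]=g(cv2.resize(sc,(399,300),interpolation=2));o[:240,400:]=g(cv2.resize(w,(400,240),interpolation=2))
cv2.imwrite("pics/low.png",o[:310])
```

```text
3.3
turn [-0.002  0.002 -0.003] cm [ 0.17 -0.    1.3 ] tip now [0.5013 0.2493 0.168 ] F [-0.   1.1  0.4]
```

View pics/low.png

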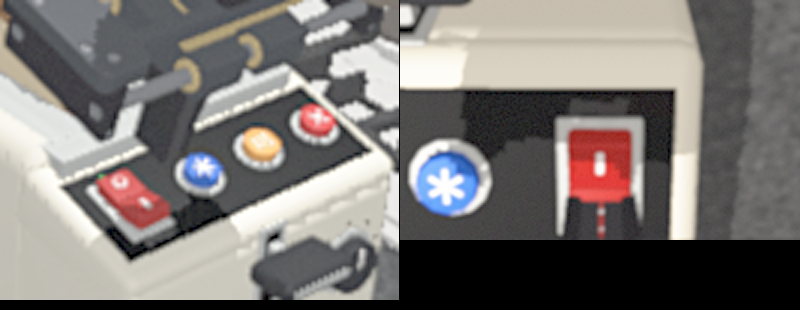

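Both views show the fingertip over the rocker but still clear of it: the tip front edge is at wrist row 280, and the scene corner is at (387,213). The tips seem shorter than stated. The tool's z line still runs through the pressing point, so I go down along it and watch the force.

Request:
arm_command(
  deltas=[
    [0,0,0,0.2,0,0.4,1],
    [0,0,0,0.2,0,0.8,1],
    [0,0,0,0.2,0,1.0,1],
    [0,0,0,0.2,0,1.2,1],
    [0,0,0,0.2,0,1.2,1],
  ],
)

```text
time_s: 3.82
tcp_pos: [0.4971, 0.2487, 0.1725]
ee_rot: [[-0.959, -0.121, 0.257], [-0.117, 0.993, 0.029], [-0.259, -0.002, -0.966]]
wrist_force: [0.2, -0.6, -0.5]
gripper_width: 0.006
gripper_force: 0.0
```

Request:
arm_command(
  deltas=[
    [0,0,0,0,0,0.1,1],
    [0,0,0,0,0,0.2,1],
    [0,0,0,0,0,0.3,1],
    [0,0,0,0,0,0.3,1],
  ],
)

```text
time_s: 4.15
tcp_pos: [0.498, 0.2489, 0.17]
ee_rot: [[-0.959, -0.121, 0.257], [-0.117, 0.993, 0.029], [-0.259, -0.002, -0.966]]
wrist_force: [0.3, -0.8, -1.4]
gripper_width: 0.005
gripper_force: 0.0
```

Request:
arm_command(
  deltas=[
    [0,0,0,0,0,0.15,1],
    [0,0,0,0,0,0.3,1],
    [0,0,0,0,0,0.4,1],
    [0,0,0,0,0,0.4,1],
  ],
)

```text
time_s: 4.48
tcp_pos: [0.4989, 0.2489, 0.166]
ee_rot: [[-0.959, -0.121, 0.257], [-0.117, 0.993, 0.029], [-0.259, -0.002, -0.966]]
wrist_force: [-0.3, -0.5, -0.0]
gripper_width: 0.003
gripper_force: 0.0
```

Run:
```python
from h import *;from station import sense,capture
s=sense();print(s['time_s'],s['wrist_force'],s['moment'],s['tcp_pos'])
sc=capture("scene")['pixels'][160:260,330:463];w=capture("wrist")['pixels'][180:300,220:420]
g=lambda i:(255*(i/255.)**.5).astype(np.uint8)
o=np.zeros((310,800,3),np.uint8);o[:300,:399]=g(cv2.resize(sc,(399,300),interpolation=2));o[:240,400:]=g(cv2.resize(w,(400,240),interpolation=2))
cv2.imwrite("pics/low2.png",o)
```

```text
4.4833 [-0.32861067 -0.46051978 -0.00057289] [-0.07580534  0.55837273 -0.04570808] [0.49892903 0.24894639 0.16602118]
```

View pics/low2.png

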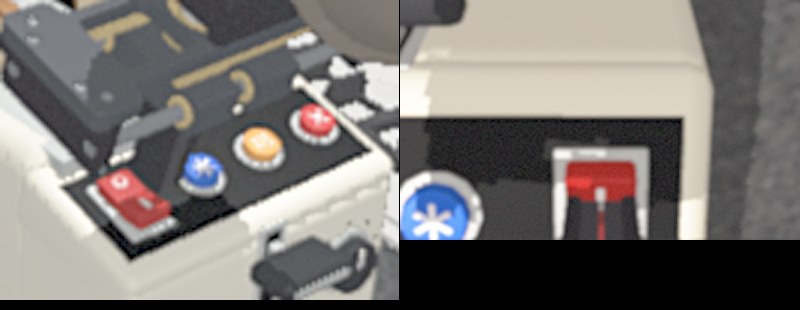

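The scene and wrist views show the tip still above the rocker: its front edge hides the lower part of the white line at wrist row 278. There is no contact force, so I keep going down.

Request:
arm_command(
  deltas=[
    [0,0,0,0,0,0.15,1],
    [0,0,0,0,0,0.3,1],
    [0,0,0,0,0,0.4,1],
    [0,0,0,0,0,0.4,1],
  ],
)

```text
time_s: 4.92
tcp_pos: [0.4999, 0.249, 0.1621]
ee_rot: [[-0.959, -0.121, 0.257], [-0.117, 0.993, 0.029], [-0.259, -0.002, -0.966]]
wrist_force: [-0.0, -0.2, -0.6]
gripper_width: 0.01
gripper_force: 0.0
```

Request:
arm_command(
  deltas=[
    [0,0,0,0,0,0.15,1],
    [0,0,0,0,0,0.3,1],
    [0,0,0,0,0,0.3,1],
  ],
)

```text
time_s: 5.17
tcp_pos: [0.5007, 0.2491, 0.1592]
ee_rot: [[-0.959, -0.121, 0.257], [-0.117, 0.993, 0.029], [-0.259, -0.002, -0.966]]
wrist_force: [-0.3, 0.2, 0.8]
gripper_width: 0.005
gripper_force: 0.0
```

Request:
arm_command(
  deltas=[
    [0,0,0,0,0,0.15,1],
    [0,0,0,0,0,0.3,1],
    [0,0,0,0,0,0.3,1],
  ],
)

```text
time_s: 5.42
tcp_pos: [0.5015, 0.2492, 0.1563]
ee_rot: [[-0.959, -0.121, 0.257], [-0.117, 0.993, 0.029], [-0.259, -0.002, -0.966]]
wrist_force: [-0.6, 0.1, 1.2]
gripper_width: 0.008
gripper_force: 0.0
```

Request:
arm_command(
  deltas=[
    [0,0,0,0,0,0.1,1],
    [0,0,0,0,0,0.2,1],
    [0,0,0,0,0,0.2,1],
  ],
)

```text
time_s: 5.67
tcp_pos: [0.5021, 0.2494, 0.1546]
ee_rot: [[-0.959, -0.121, 0.257], [-0.117, 0.993, 0.029], [-0.259, -0.002, -0.966]]
wrist_force: [-0.4, -0.4, 0.1]
gripper_width: 0.01
gripper_force: 0.0
```

Run:
```python
from h import *;from station import sense,capture
s=sense();print(s['time_s'],s['wrist_force'],s['moment'],s['tcp_pos'])
C=np.array(s['ee_rot'])
for r in(.019,0,-.008): print(r,(proj("scene",s['tcp_pos']+r*C[:,2])-[330,160])*3)
sc=capture("scene")['pixels'][160:260,330:463];w=capture("wrist")['pixels'][180:300,220:420]
g=lambda i:(255*(i/255.)**.4).astype(np.uint8)
o=np.zeros((310,800,3),np.uint8);o[:300,:399]=g(cv2.resize(sc,(399,300),interpolation=2));o[:240,400:]=g(cv2.resize(w,(400,240),interpolation=2))
cv2.imwrite("pics/low3.png",o)
```

```text
5.6667 [-0.40860208 -0.38543993  0.14276352] [-0.08936905  0.5960165  -0.01236102] [0.50205766 0.2493614  0.15455419]
0.019 [[133.69134015 223.66041222]]
0 [[141.70703107 198.9546223 ]]
-0.008 [[145.16027713 188.31110167]]
```

View pics/low3.png

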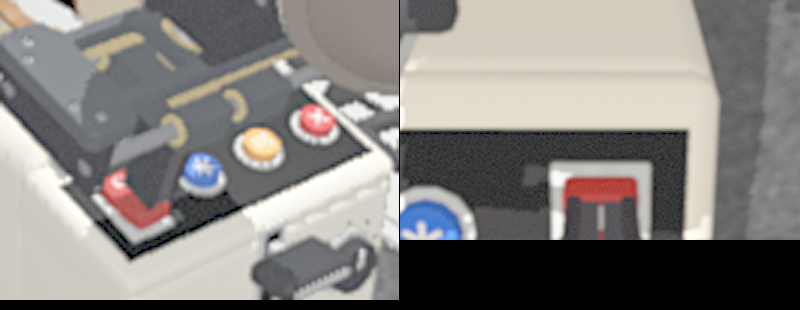

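The tip is now at about scene (383,227), just above the rocker's front half and still clear of it. I continue down.

Request:
arm_command(
  deltas=[
    [0,0,0,0,0,0.1,1],
    [0,0,0,0,0,0.2,1],
    [0,0,0,0,0,0.3,1],
    [0,0,0,0,0,0.3,1],
  ],
)

```text
time_s: 6.1
tcp_pos: [0.5028, 0.2494, 0.1516]
ee_rot: [[-0.959, -0.121, 0.257], [-0.117, 0.993, 0.029], [-0.259, -0.002, -0.966]]
wrist_force: [-0.7, -0.1, -0.4]
gripper_width: 0.006
gripper_force: 0.0
```

Request:
arm_command(
  deltas=[
    [0,0,0,0,0,0.1,1],
    [0,0,0,0,0,0.2,1],
    [0,0,0,0,0,0.2,1],
  ],
)

```text
time_s: 6.35
tcp_pos: [0.5033, 0.2495, 0.1497]
ee_rot: [[-0.959, -0.121, 0.257], [-0.117, 0.993, 0.029], [-0.259, -0.002, -0.966]]
wrist_force: [0.7, 0.9, 1.5]
gripper_width: 0.004
gripper_force: 0.0
```

Request:
arm_command(
  deltas=[
    [0,0,0,0,0,0.1,1],
    [0,0,0,0,0,0.2,1],
    [0,0,0,0,0,0.2,1],
  ],
)

```text
time_s: 6.6
tcp_pos: [0.5036, 0.2495, 0.1479]
ee_rot: [[-0.959, -0.121, 0.257], [-0.117, 0.993, 0.029], [-0.259, -0.002, -0.966]]
wrist_force: [-2.5, 0.3, 2.7]
gripper_width: 0.008
gripper_force: 1.3
```

Request:
arm_command(
  deltas=[
    [0,0,0,0,0,0.1,1],
    [0,0,0,0,0,0.15,1],
    [0,0,0,0,0,0.15,1],
  ],
)

```text
time_s: 6.85
tcp_pos: [0.5045, 0.2498, 0.1464]
ee_rot: [[-0.959, -0.121, 0.258], [-0.117, 0.993, 0.03], [-0.26, -0.002, -0.966]]
wrist_force: [-0.7, -0.5, 1.1]
gripper_width: 0.007
gripper_force: 0.0
```

Contact came at TCP z of about 0.148 and the force then dropped, which looks like the snap. I press a little further to confirm.

Request:
arm_command(
  deltas=[
    [0,0,0,0,0,0.1,1],
    [0,0,0,0,0,0.15,1],
    [0,0,0,0,0,0.15,1],
  ],
)

```text
time_s: 7.1
tcp_pos: [0.5048, 0.2497, 0.1449]
ee_rot: [[-0.959, -0.121, 0.258], [-0.117, 0.993, 0.03], [-0.259, -0.002, -0.966]]
wrist_force: [-0.7, -0.1, 0.0]
gripper_width: 0.007
gripper_force: 0.1
```

Request:
arm_command(
  deltas=[
    [0,0,0,0,0,-1.5,1],
    [0,0,0,0,0,-3,1],
    [0,0,0,0.8,-1,-5,1],
    [0,0,0,1.6,-2,-6,1],
    [0,0,0,2.5,-3,-6.5,1],
    [0,0,0,2.5,-3,-6.5,1],
  ],
)

```text
time_s: 7.6
tcp_pos: [0.4665, 0.2137, 0.2023]
ee_rot: [[-0.959, -0.12, 0.258], [-0.116, 0.993, 0.03], [-0.26, -0.001, -0.966]]
wrist_force: [0.1, -0.6, -0.4]
gripper_width: 0.007
gripper_force: 0.0
```

Run:
```python
from h import *;from station import sense,capture
q=[.6193,.1975,.124];s=sense()
P=W(q,[[-.157,0,.122],L(.036,.016,.0085)])
delta(s,P[0]+[0,0,.015],target(.124,15),-.0065)
sc=capture("scene")['pixels'][180:260,345:452];w=capture("wrist")['pixels'][150:290,100:400]
o=np.zeros((530,800,3),np.uint8);o[:240,:321]=cv2.resize(cv2.imread("pics/scene0.png")[180:260,345:452],(321,240),interpolation=2)
o[:240,400:721]=cv2.resize(sc,(321,240),interpolation=2);o[250:530,:600]=cv2.resize(w,(600,280),interpolation=2)
cv2.imwrite("pics/on.png",o)
```

```text
turn [-0.002  0.001 -0.004] cm [ 2.39 -3.5   6.77] tip now [0.4648 0.2135 0.2086] F [ 0.1 -0.6 -0.4]
```

View pics/on.png

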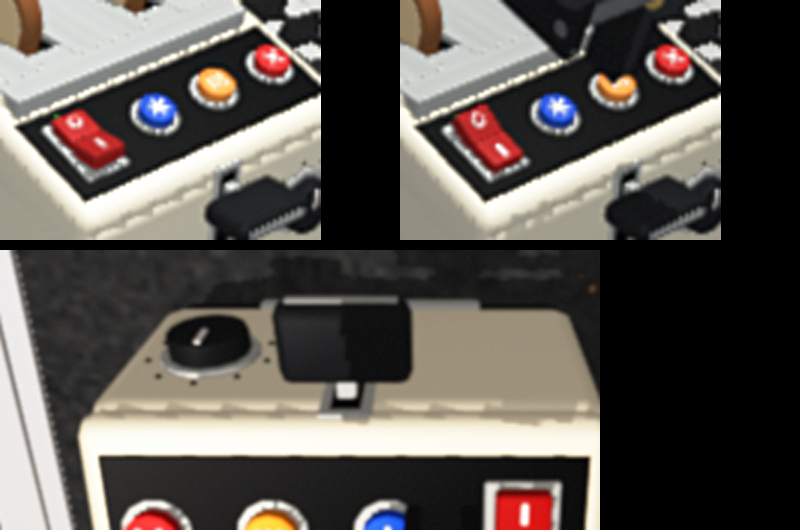

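The rocker is on: its front half, around scene (376,228), now lies flush. Next is the lever, with 30° of tilt to keep the gripper body off the toaster's front edge.

Run:
```python
from h import *;from station import sense
q=[.6193,.1975,.124];s=sense()
for z in(.142,.087): delta(s,W(q,[-.160,0,z])[0]+[0,0,0],target(.124,30),-.0065)
```

```text
turn [-0.002 -0.26  -0.002] cm [ 2.52 -3.62  6.1 ] tip now [0.466  0.215  0.2081] F [ 0.2  0.6 -0.4]
turn [-0.002 -0.26  -0.002] cm [ 3.95 -3.62 11.41] tip now [0.466  0.215  0.2081] F [ 0.2  0.6 -0.4]
```

Request:
arm_command(
  deltas=[
    [0,-0.08,0,0.6,-1.2,0.5,1],
    [0,-0.16,0,1.3,-2.4,1.5,1],
    [0,-0.26,0,1.8,-3.6,3,1],
    [0,-0.26,0,2.1,-3.6,4.5,1],
    [0,-0.26,0,2.5,-3.6,6.1,1],
    [0,-0.26,0,2.5,-3.6,6.1,1],
    [0,-0.26,0,2.5,-3.6,6.1,1],
  ],
)

```text
time_s: 8.28
tcp_pos: [0.4565, 0.1436, 0.1541]
ee_rot: [[-0.877, -0.155, 0.454], [-0.126, 0.988, 0.095], [-0.463, 0.026, -0.886]]
wrist_force: [0.5, -0.2, -0.1]
gripper_width: 0.01
gripper_force: 0.0
```

Run:
```python
from h import *;from station import sense
q=[.6193,.1975,.124];s=sense();print(s['joints'])
for z in(.132,.122,.087,.08): delta(s,W(q,[-.160,0,z])[0]+[0,0,0],target(.124,30),-.0065)
```

```text
[  30.39382326   -1.08649738  -61.19021085   67.82394823   -9.21196955
 -177.39243956]
turn [ 0.038 -0.042  0.015] cm [0.22 3.22 3.11] tip now [0.4536 0.143  0.1599] F [ 0.5 -0.2 -0.1]
turn [ 0.038 -0.042  0.015] cm [0.68 3.19 4.  ] tip now [0.4536 0.143  0.1599] F [ 0.5 -0.2 -0.1]
turn [ 0.038 -0.042  0.015] cm [2.3 3.1 7.1] tip now [0.4536 0.143  0.1599] F [ 0.5 -0.2 -0.1]
turn [ 0.038 -0.042  0.015] cm [2.63 3.09 7.72] tip now [0.4536 0.143  0.1599] F [ 0.5 -0.2 -0.1]
```

Joints 3, 5 and 6 ran to their limits at 30° tilt. I go back to 15° and press nearer the knob's front edge instead.

Run:
```python
from h import *;from station import sense
q=[.6193,.1975,.124];s=sense()
for z in(.18,.14): delta(s,W(q,[-.168,0,z])[0],target(.124,15),-.0065)
```

```text
turn [0.036 0.22  0.02 ] cm [-1.13  3.37 -1.52] tip now [0.4536 0.143  0.1599] F [ 0.5 -0.2 -0.1]
turn [0.036 0.22  0.02 ] cm [0.72 3.27 2.02] tip now [0.4536 0.143  0.1599] F [ 0.5 -0.2 -0.1]
```

Request:
arm_command(
  deltas=[
    [0.01,0.08,0.005,-1,1,-1.5,1],
    [0.02,0.15,0.01,-1.1,2,-1.5,1],
    [0.03,0.22,0.02,-1.1,3,-1.5,1],
    [0.036,0.22,0.02,-1.1,3.4,-1.5,1],
    [0.036,0.22,0.02,-1.1,3.4,-1.5,1],
    [0.036,0.22,0.02,-1.1,3.4,-1.5,1],
  ],
)

```text
time_s: 8.78
tcp_pos: [0.4544, 0.1864, 0.1752]
ee_rot: [[-0.958, -0.129, 0.256], [-0.122, 0.992, 0.043], [-0.259, 0.01, -0.966]]
wrist_force: [1.3, 1.3, 1.4]
gripper_width: 0.006
gripper_force: 0.0
```

Run:
```python
from h import *;from station import sense
q=[.6193,.1975,.124];s=sense();print(s['joints'])
for z in(.18,.14): delta(s,W(q,[-.168,0,z])[0],target(.124,15),-.0065)
```

```text
[  46.8492183     3.61717946  -37.14127778   14.73328338  -38.10581853
 -140.24422793]
turn [0.011 0.    0.003] cm [ 0.17 -0.94  0.1 ] tip now [0.4527 0.1861 0.1815] F [1.3 1.3 1.4]
turn [0.011 0.    0.003] cm [ 1.2  -0.98  3.96] tip now [0.4527 0.1861 0.1815] F [1.3 1.3 1.4]
```

Request:
arm_command(
  deltas=[
    [0.011,0,0.003,0.3,-0.4,1,1],
    [0.011,0,0.003,0.6,-0.8,2,1],
    [0.011,0,0.003,0.9,-1,3,1],
    [0.011,0,0.003,1.2,-1,4,1],
    [0.011,0,0.003,1.2,-1,4,1],
  ],
)

```text
time_s: 9.2
tcp_pos: [0.4514, 0.1679, 0.1295]
ee_rot: [[-0.959, -0.122, 0.255], [-0.121, 0.992, 0.02], [-0.256, -0.012, -0.967]]
wrist_force: [0.3, -0.3, -0.6]
gripper_width: 0.002
gripper_force: 0.0
```

Run:
```python
from h import *;from station import sense
q=[.6193,.1975,.124];s=sense();print(s['joints'])
for z in(.122,.09,.082): delta(s,W(q,[-.168,0,z])[0],target(.124,15),-.0065)
```

```text
[  45.42078719    6.35021145  -43.40447465   19.39000415  -30.37764138
 -144.26330734]
turn [-0.012 -0.003  0.001] cm [-0.03  0.88  1.42] tip now [0.4498 0.1678 0.1358] F [ 0.3 -0.3 -0.6]
turn [-0.012 -0.003  0.001] cm [0.79 0.92 4.52] tip now [0.4498 0.1678 0.1358] F [ 0.3 -0.3 -0.6]
turn [-0.012 -0.003  0.001] cm [0.99 0.93 5.29] tip now [0.4498 0.1678 0.1358] F [ 0.3 -0.3 -0.6]
```

Request:
arm_command(
  deltas=[
    [-0.01,0,0,0,0.4,0.2,1],
    [-0.01,0,0,0,0.6,0.4,1],
    [-0.01,0,0,0,0.6,0.6,1],
    [-0.01,0,0,0,0.6,0.6,1],
  ],
)

```text
time_s: 9.53
tcp_pos: [0.454, 0.1757, 0.1265]
ee_rot: [[-0.958, -0.124, 0.258], [-0.12, 0.992, 0.034], [-0.26, 0.002, -0.966]]
wrist_force: [-1.2, -1.4, -1.2]
gripper_width: 0.003
gripper_force: 0.0
```

Run:
```python
from h import *;from station import sense
q=[.6193,.1975,.124];s=sense();print(s['joints'])
for z in(.122,.09,.082): delta(s,W(q,[-.168,0,z])[0],target(.124,15),-.0065)
```

```text
[  45.60266672    6.94212426  -43.22912591   19.15784155  -29.24918661
 -144.36347511]
turn [0.002 0.001 0.   ] cm [0.24 0.12 1.05] tip now [0.4524 0.1754 0.1328] F [-1.2 -1.4 -1.2]
turn [0.002 0.001 0.   ] cm [1.07 0.12 4.14] tip now [0.4524 0.1754 0.1328] F [-1.2 -1.4 -1.2]
turn [0.002 0.001 0.   ] cm [1.28 0.12 4.91] tip now [0.4524 0.1754 0.1328] F [-1.2 -1.4 -1.2]
```

Request:
arm_command(
  deltas=[
    [0,0,0,0.15,0.1,0.5,1],
    [0,0,0,0.25,0.1,1.0,1],
    [0,0,0,0.4,0.1,1.4,1],
    [0,0,0,0.5,0.1,1.8,1],
    [0,0,0,0.6,0.1,2.2,1],
    [0,0,0,0.6,0.1,2.2,1],
  ],
)

```text
time_s: 10.03
tcp_pos: [0.4537, 0.1764, 0.103]
ee_rot: [[-0.958, -0.124, 0.257], [-0.12, 0.992, 0.034], [-0.259, 0.002, -0.966]]
wrist_force: [0.5, 1.1, 3.7]
gripper_width: 0.005
gripper_force: 1.7
```

Request:
arm_command(
  deltas=[
    [0,0,0,0.1,0,0.4,1],
    [0,0,0,0.2,0,0.8,1],
    [0,0,0,0.3,0,1.2,1],
    [0,0,0,0.4,0,1.6,1],
    [0,0,0,0.55,0,2.0,1],
    [0,0,0,0.55,0,2.0,1],
  ],
)

```text
time_s: 10.53
tcp_pos: [0.4523, 0.1748, 0.0811]
ee_rot: [[-0.959, -0.123, 0.254], [-0.119, 0.992, 0.03], [-0.256, -0.001, -0.967]]
wrist_force: [-1.2, 0.2, -0.4]
gripper_width: 0.004
gripper_force: 0.0
```

Run:
```python
from h import *;from station import sense
q=[.6193,.1975,.124];s=sense();print(s['joints'],s['wrist_force'],s['gripper_force'])
for z in(.083,.08): delta(s,W(q,[-.168,0,z])[0],target(.124,15),-.0065)
```

```text
[  44.42762871   11.01079174  -48.99443107   26.92518893  -20.18966825
 -151.89104099] [-1.24516189  0.18866794 -0.44813712] 0.0
turn [-0.001 -0.003 -0.   ] cm [-0.1   0.19  0.48] tip now [0.4506 0.1746 0.0874] F [-1.2  0.2 -0.4]
turn [-0.001 -0.003 -0.   ] cm [-0.03  0.19  0.77] tip now [0.4506 0.1746 0.0874] F [-1.2  0.2 -0.4]
```

The force went to zero at about 36 mm of travel, so the lever seems to have latched. I press 4 mm more to be sure.

Request:
arm_command(
  deltas=[
    [0,0,0,-0.1,0.1,0.2,1],
    [0,0,0,-0.1,0.1,0.4,1],
    [0,0,0,-0.1,0.1,0.5,1],
    [0,0,0,-0.1,0.1,0.5,1],
  ],
)

```text
time_s: 10.87
tcp_pos: [0.4555, 0.1773, 0.0779]
ee_rot: [[-0.959, -0.124, 0.257], [-0.119, 0.992, 0.033], [-0.259, 0.001, -0.966]]
wrist_force: [0.3, -0.4, 0.3]
gripper_width: 0.002
gripper_force: 0.0
```

Request:
arm_command(
  deltas=[
    [0,0,0,-0.3,0,-1,1],
    [0,0,0,-0.7,0,-2.5,1],
    [0,0,0,-1.2,0,-4.5,1],
    [0,0,0,-1.8,0,-6.8,1],
    [0,0,0,-2.4,0,-9,1],
    [0,0,0,-2.8,0,-10.6,1],
    [0,0,0,-2.8,0,-10.6,1],
  ],
)

```text
time_s: 11.45
tcp_pos: [0.457, 0.1792, 0.1922]
ee_rot: [[-0.957, -0.125, 0.263], [-0.119, 0.992, 0.039], [-0.266, 0.006, -0.964]]
wrist_force: [-0.2, 0.1, 0.0]
gripper_width: 0.007
gripper_force: 0.0
```

Run:
```python
from h import *;from station import sense,capture
q=[.6193,.1975,.124];s=sense();print(s['time_s'])
for i,p in enumerate([cv2.imread("pics/scene0.png"),cv2.imread("pics/hov.png")*0,capture("scene")['pixels']]):
    if p.shape[1]!=640: continue
    h=cv2.cvtColor(p[145:205,315:400],cv2.COLOR_BGR2HSV);m=(h[...,0]<25)&(h[...,1]>70)&(h[...,2]>40);print("bread px",m.sum())
    k=cv2.cvtColor(p[235:300,405:455],cv2.COLOR_BGR2GRAY)<50;print("dark rows",k.sum(1)[::5])
P=L(.036,.016,.0085);n=np.array([-np.sin(.2618),0,np.cos(.2618)])
for d in(.03,.005,0): delta(s,W(q,np.array(P)+n*d)[0],target(.124,15),-.0065)
```

```text
11.45
bread px 1916
dark rows [ 0 13 34 35 24  7  4  9 10 14 16 27 23]
bread px 469
dark rows [ 0 10 15 19 12  8 26 35 29 18 17 30 30]
turn [ 0.006  0.008 -0.001] cm [-4.96  1.39  3.1 ] tip now [0.4553 0.1789 0.1984] F [-0.2  0.1  0. ]
turn [ 0.006  0.008 -0.001] cm [-4.94  1.38  5.6 ] tip now [0.4553 0.1789 0.1984] F [-0.2  0.1  0. ]
turn [ 0.006  0.008 -0.001] cm [-4.93  1.37  6.1 ] tip now [0.4553 0.1789 0.1984] F [-0.2  0.1  0. ]
```

The lever is down (the dark knob moved about 22 px lower) and the bread has gone down with it. Next I go to the blue button.

Request:
arm_command(
  deltas=[
    [0,0,0,-1.5,0.4,0.3,1],
    [0,0,0,-3,0.8,0.6,1],
    [0,0,0,-4.2,1.2,1.2,1],
    [0.006,0.008,0,-4.95,1.4,2,1],
    [0.006,0.008,0,-4.95,1.4,3,1],
    [0.006,0.008,0,-4.95,1.4,3,1],
  ],
)

```text
time_s: 12.0
tcp_pos: [0.5075, 0.197, 0.1683]
ee_rot: [[-0.962, -0.121, 0.245], [-0.119, 0.993, 0.022], [-0.246, -0.008, -0.969]]
wrist_force: [-0.6, -0.2, -0.3]
gripper_width: 0.007
gripper_force: 0.0
```

Run:
```python
from h import *;from station import sense,capture
q=[.6193,.1975,.124];s=sense();P=L(.036,.016,.0085);n=np.array([-np.sin(.2618),0,np.cos(.2618)])
for d in(.03,.005,0,-.004): delta(s,W(q,np.array(P)+n*d)[0],target(.124,15),-.0065)
w=capture("wrist");g=lambda i:(255*(i/255.)**.5).astype(np.uint8)
a=cv2.resize(g(w['pixels'][180:330,220:420]),(600,450),interpolation=2)
cv2.imwrite("pics/blue.png",a)
```

```text
turn [-0.008 -0.013 -0.001] cm [-0.54  0.27 -0.62] tip now [0.5059 0.1968 0.1746] F [-0.6 -0.2 -0.3]
turn [-0.008 -0.013 -0.001] cm [-0.57  0.29  1.88] tip now [0.5059 0.1968 0.1746] F [-0.6 -0.2 -0.3]
turn [-0.008 -0.013 -0.001] cm [-0.58  0.29  2.38] tip now [0.5059 0.1968 0.1746] F [-0.6 -0.2 -0.3]
turn [-0.008 -0.013 -0.001] cm [-0.58  0.29  2.78] tip now [0.5059 0.1968 0.1746] F [-0.6 -0.2 -0.3]
```

View pics/blue.png

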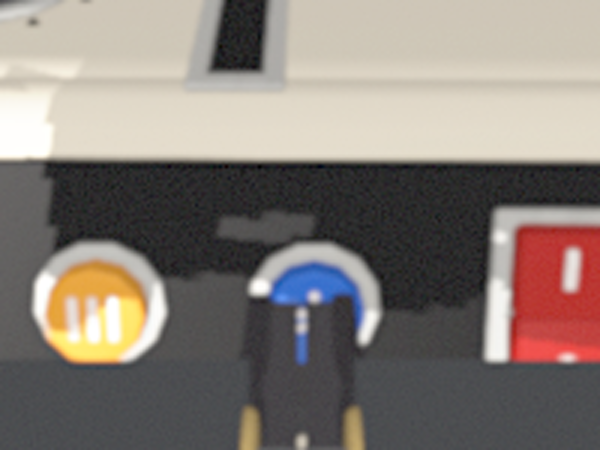

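The fingertip (column 302) sits just left of the blue button's centre (column 315), which agrees with the 2.9 mm shift computed. I correct that and go down.

Request:
arm_command(
  deltas=[
    [-0.005,-0.008,0,-0.2,0.15,0.2,1],
    [-0.005,-0.008,0,-0.3,0.2,0.5,1],
    [-0.005,-0.008,0,-0.3,0.2,0.9,1],
    [-0.005,-0.008,0,-0.3,0.2,0.9,1],
    [-0.005,-0.008,0,-0.3,0.2,0.9,1],
  ],
)

```text
time_s: 12.47
tcp_pos: [0.5133, 0.2006, 0.1637]
ee_rot: [[-0.958, -0.124, 0.257], [-0.12, 0.992, 0.032], [-0.259, 0.0, -0.966]]
wrist_force: [0.2, -0.1, 0.1]
gripper_width: 0.004
gripper_force: 0.0
```

Run:
```python
from h import *;from station import sense
q=[.6193,.1975,.124];s=sense();P=L(.036,.016,.0085);n=np.array([-np.sin(.2618),0,np.cos(.2618)])
for d in(.003,-.004): delta(s,W(q,np.array(P)+n*d)[0],target(.124,15),-.0065)
```

```text
turn [0. 0. 0.] cm [-0.07 -0.02  1.49] tip now [0.5116 0.2004 0.17  ] F [ 0.2 -0.1  0.1]
turn [0. 0. 0.] cm [-0.07 -0.02  2.19] tip now [0.5116 0.2004 0.17  ] F [ 0.2 -0.1  0.1]
```

Request:
arm_command(
  deltas=[
    [0,0,0,0,0,0.4,1],
    [0,0,0,0,0,0.8,1],
    [0,0,0,0,0,1.2,1],
    [0,0,0,0,0,1.5,1],
    [0,0,0,0,0,1.6,1],
    [0,0,0,0,0,1.6,1],
  ],
)

```text
time_s: 12.97
tcp_pos: [0.5175, 0.2011, 0.1478]
ee_rot: [[-0.959, -0.124, 0.256], [-0.12, 0.992, 0.032], [-0.258, -0.0, -0.966]]
wrist_force: [0.6, -0.7, -0.4]
gripper_width: 0.006
gripper_force: 0.0
```

Request:
arm_command(
  deltas=[
    [0,0,0,0,0,0.1,1],
    [0,0,0,0,0,0.2,1],
    [0,0,0,0,0,0.2,1],
  ],
)

```text
time_s: 13.22
tcp_pos: [0.5181, 0.2013, 0.1463]
ee_rot: [[-0.958, -0.124, 0.257], [-0.119, 0.992, 0.032], [-0.259, 0.0, -0.966]]
wrist_force: [0.1, -0.0, -0.2]
gripper_width: 0.004
gripper_force: 0.0
```

Request:
arm_command(
  deltas=[
    [0,0,0,0,0,0.1,1],
    [0,0,0,0,0,0.2,1],
    [0,0,0,0,0,0.2,1],
  ],
)

```text
time_s: 13.47
tcp_pos: [0.5188, 0.2015, 0.1446]
ee_rot: [[-0.958, -0.124, 0.258], [-0.119, 0.992, 0.033], [-0.26, 0.0, -0.966]]
wrist_force: [-0.8, -0.3, 1.4]
gripper_width: 0.006
gripper_force: 0.8
```

Contact is starting, so I continue the press.

Request:
arm_command(
  deltas=[
    [0,0,0,0,0,0.1,1],
    [0,0,0,0,0,0.2,1],
    [0,0,0,0,0,0.2,1],
  ],
)

```text
time_s: 13.72
tcp_pos: [0.5193, 0.2015, 0.1427]
ee_rot: [[-0.958, -0.124, 0.258], [-0.119, 0.992, 0.033], [-0.26, 0.0, -0.966]]
wrist_force: [-1.2, 0.5, 2.7]
gripper_width: 0.01
gripper_force: 1.4
```

Request:
arm_command(
  deltas=[
    [0,0,0,0,0,0.1,1],
    [0,0,0,0,0,0.2,1],
    [0,0,0,0,0,0.2,1],
  ],
)

```text
time_s: 13.97
tcp_pos: [0.5197, 0.2016, 0.1414]
ee_rot: [[-0.958, -0.124, 0.258], [-0.119, 0.992, 0.033], [-0.26, 0.0, -0.966]]
wrist_force: [-4.1, -0.8, 6.3]
gripper_width: 0.003
gripper_force: 4.0
```

Request:
arm_command(
  deltas=[
    [0,0,0,0,0,0.1,1],
    [0,0,0,0,0,0.1,1],
    [0,0,0,0,0,0.1,1],
  ],
)

```text
time_s: 14.22
tcp_pos: [0.5198, 0.2016, 0.1413]
ee_rot: [[-0.958, -0.124, 0.258], [-0.12, 0.992, 0.033], [-0.26, 0.0, -0.966]]
wrist_force: [-9.7, -1.4, 12.8]
gripper_width: 0.003
gripper_force: 7.3
```

Request:
arm_command(
  deltas=[
    [0,0,0,0,0,-1,1],
    [0,0,0,0,0,-2.5,1],
    [0,0,0,0,0,-4.5,1],
    [0,0,0,1,0,-7,1],
    [0,0,0,3,-2,-9,1],
    [0,0,0,5,-5,-11,1],
    [0,0,0,5,-8,-13,1],
    [0,0,0,5,-8,-13,1],
  ],
)

```text
time_s: 14.88
tcp_pos: [0.4482, 0.1096, 0.2557]
ee_rot: [[-0.957, -0.122, 0.262], [-0.117, 0.993, 0.035], [-0.265, 0.003, -0.964]]
wrist_force: [0.3, 0.5, 1.2]
gripper_width: 0.004
gripper_force: 0.0
```

Run:
```python
from h import *;from station import sense,capture
s=sense();print(s['time_s'],s['tcp_pos'])
p=capture("scene")['pixels'];z=cv2.imread("pics/scene0.png")
h=cv2.cvtColor(p[145:205,315:400],cv2.COLOR_BGR2HSV);m=(h[...,0]<25)&(h[...,1]>70)&(h[...,2]>40);print("bread px",m.sum())
k=cv2.cvtColor(p[235:300,405:455],cv2.COLOR_BGR2GRAY)<50;print("dark rows",k.sum(1)[::5])
for nm,(a,b,c,d) in dict(rocker=(212,245,355,390),front_left=(250,320,340,405),mug=(320,420,200,300),plate=(300,370,140,200)).items():
    print(nm,np.abs(p[a:b,c:d].astype(int)-z[a:b,c:d]).mean().round(1))
hb=cv2.cvtColor(p[195:235,380:415],cv2.COLOR_BGR2HSV);mb=(abs(hb[...,0].astype(int)-112)<12)&(hb[...,1]>120);print("blue",mb.sum(),np.argwhere(mb).mean(0)+[195,380])
hb=cv2.cvtColor(z[195:235,380:415],cv2.COLOR_BGR2HSV);mb=(abs(hb[...,0].astype(int)-112)<12)&(hb[...,1]>120);print("blue0",mb.sum(),np.argwhere(mb).mean(0)+[195,380])
```

```text
14.8833 [0.44816457 0.10960225 0.25574636]
bread px 469
dark rows [ 0 10 15 19 12  8 26 35 29 18 17 28 30]
rocker 15.1
front_left 8.5
mug 8.4
plate 5.2
blue 94 [215.9787234  397.38297872]
blue0 91 [216.14285714 397.21978022]
```

The blue button bottomed firmly and sprang back. The lever is still down, and the blue button's image position is unchanged, so the toaster has not moved.

```bash
python3 -c "
from station import finish_job;print(finish_job())"
```

```text
the job is handed in; nothing more can be done
None
```

The job is handed in: I switched the rocker on, then latched the lever down with the bread lowered, then pressed the blue snowflake button fully, and it sprang back; I touched neither other button, and the arm finished clear at about 15 s.

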